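# Hold the dusting stencil over the biscuits

## Task

Pick up the two-hole dusting stencil by its wooden grip, lift it clear over the cardboard carton with the tin on top, and hold it level just above the board with the two flat biscuits (not the one with the round buns), about a finger's breadth above the biscuits, lined up with the board so that each opening is centred over a biscuit, ready for a colleague to dust sugar through it. The stencil must never touch the biscuits or their board, and everything else stays where it stands. Finish while still holding the stencil there: do not put it down or let go.

Things in the scene. Friction and masses are not known exactly. Their poses are not given: they have to be found in the camera images.
- stencil_grip (a point): Grip point of the dusting stencil: in its upright wooden grip, over the plate's centre, 32 mm above the plate's underside and 23 mm below the grip's top. The grip is 56 mm long along x (the plate's long axis) and 13 mm thick along y; pinch it across y from above. z points up.
- stencil_under (a point): Centre of the underside of the stencil plate, 32 mm straight below stencil_grip, same axes.
- stencil: The stencil: a loose flat steel plate, 210 (x) x 88 (y) mm and 5 mm thick, 0.13 to 0.25 kg, lying flat on the worktop at the right. Two round openings of 54 mm lie 62 mm either side of its centre along x; the wooden grip stands between them. A half turn makes no difference. Origin and axes as stencil_under.
- biscuit_board_top (a point): Target: the point over the centre of the biscuit board, level with the top of its higher biscuit, 35 mm above the worktop; x along the board, z up.
- biscuit_board: Loose wooden board, 230 (x) x 100 x 10 mm, with two flat biscuits about 72 mm across and 25 mm high fixed on it, 62 mm either side of its centre along x. It lies left of the carton, side by side with the bun board; either may be the nearer to the carton. Origin at the centre of the board's underside, axes as biscuit_board_top.
- bun_board: A like board (230 x 100 x 10 mm, long along x) with two round sugared buns, tops 64 mm above the worktop, fixed on it; leave alone. Origin at the centre of its underside.
- carton: Closed brown cardboard box, 107 mm (its x) by 340 mm (its y), 99 mm high, lying between the stencil and the boards with its long side pointing away from the robot; loose. Origin at the centre of its underside.
- tin: Small round food tin, 57 mm across, 72 mm high, standing loose on top of the carton, so its top is 171 mm above the worktop. Origin at the centre of its underside.
- jam: Jam jar, 65 mm across, 94 mm high, standing to the right of the stencil. Origin at the centre of its underside.
- spice_1: Spice jar, 41 mm across, 105 mm high, at the back behind the boards. Origin at the centre of its underside.
- spice_2: Like spice_1, beside it.
- salt: Salt shaker, 44 mm across, 90 mm high, at the back behind the carton. Origin at the centre of its underside.

How it is judged:
By the outcome, as a careful person would: the job done as asked, in the order asked, and still so for the second after the job is handed in, while the arm keeps its last pose, push and grip.
It also fails if it takes over 48 s, if anything falls off the work surface, if the arm or the gripper's body presses on something with over 40 N, if the wrist force passes 120 N, or if a joint passes its speed limit or range.

## Robot

A 6-joint arm with a two-finger parallel gripper is mounted at the origin on a cart in front of the work surface, level with it; the furniture and walls round the work are solid. World frame = base frame: x ahead of the robot, y to its left, z up, the work surface at z = 0. Lengths are in m, angles in degrees, forces in N, time in s.
With the tool pointing down it reaches from about 0.4 to 0.825 m from the base axis. Payload 7 kg.
Tool frame: the origin (TCP) lies where the fingers leave the gripper's body, on its centre line; the fingertips stand 73 mm ahead of it and the grasp point (between the pads) lies 54 mm ahead of it; z points along the fingers, y is the line along which they close (so a half turn about z gives the same grasp; the last joint's range is limited). The gripper opens to 85 mm and grips with 20 to 120 N. Pads are 22 mm wide; open, the fingers measure 114 mm over their backs; the gripper's body (76 mm by 85 mm) begins 54 mm behind the grasp point. The pads swing forward as they close: fully open they stand 13 mm farther back than shut.
Start: joints at [-49.784, 20.546, 0.682, 0, -70.136, -16.507], TCP at [0.271, -0.618, 0.304] pointing down, gripper open.
Joint ranges: [-176.03, 176.03], [-82.01, 121.73], [-58.28, 71.71], [-173.87, 95.51], [-174.79, -0.11], [-173.66, 173.66]. Speed limits (degrees/s): [136.94, 136.94, 172.46, 180, 180, 180].

## Interface

Orientations are given as [roll, pitch, yaw] about the fixed x, y, z axes, in that order (R = Rz(yaw) Ry(pitch) Rx(roll)).
In Python, from station import arm gives the robot as it stands.
- The arm moves only by the shell command python3 -m handwheel 'ROWS' [OPENING] [FORCE]. ROWS is a JSON object of lists of equal length, an entry for each row: "delta_pos": the shift along the tool's x, y, z in m, a list of three; "delta_rot": the turn, a rotation vector about the tool's x, y, z in degrees, a list of three. In form: {"delta_pos": [[dx, dy, dz], ...], "delta_rot": [[ax, ay, az], ...]}. A call has 1 to 5 rows; each row shifts and turns the commanded pose from where the row before left it, along the tool's axes as they then stand; what a row does not reach is not made up. A row lasts 1/10 s, in which the tool goes at most 50 mm and 8.59 degrees, less where a joint would pass 70% of its speed; a pose out of reach is approached as far as the arm can. A call with a gripper value outside its range is refused whole. OPENING is the finger opening in m, from 0 to 0.0854, set as the call begins (- or left out, the last holds). The fingers move at their own pace and stop on an object; FORCE is the grip in N (left out, the last holds). Time passes only in rows, so rows that do not move let the fingers close. It gives the time, the measured TCP pose, the force, the opening and the grip force at its end, in the units of the state.
- arm.get_obs(): the state, without advancing time (a new reading comes with each control period).
- arm.camera(name): name is "scene" or "side" or "wrist"; returns a dict with "image" (420x560x3 uint8, blue, green, red), "depth" (420x560 float32, m along the optical axis (not along the pixel's ray), 0 where there is no reading), "camera_matrix" (3x3 intrinsics, pixels), "R" (3x3) and "t" (3): a world point X has camera coordinates R X + t. Camera axes: x right, y down, z forward; pixel columns grow to the right and rows downward; lengths in m; the calibration is good to about 2 mm. A picture is of the moment at which its call begins.
- arm.hand_in(): hands the job in; it is judged then, once.
The state is a dict: "t": time; "qpos": joint angles; "dq": joint speeds; "joint_efforts": joint torques, N m; "tcp_pos": TCP position; "ee_rot": TCP orientation; "wrist_force": force on the tool from outside, world axes, zero at the start; "wrist_torque": the same for the moment, N m; "gripper_width": finger opening in m; "gripper_force": force on a finger pad.
Only numpy, scipy, OpenCV 4.12 (cv2) and the standard library are available. Lean on these libraries where they do the work, as an engineer would, in place of code of your own. Each camera call takes 0.05 s, during which the arm holds its last target. There are 200 camera calls.

## Working session

There is one attempt and no reset: what is moved stays moved. The work goes in short steps, Python scripts to look and compute and a shell command to move; the robot and the scene stay as the last step left them, time stands still between calls to the robot, and variables do not carry over. Pictures are saved under pics/ and viewed, at most 10 in all, crops included, and the job is handed in when it is done.

```bash
mkdir -p pics; ls
python3 - <<'E'
from station import arm
import cv2,numpy as np
o=arm.get_obs(); print({k:np.round(v,3).tolist() for k,v in o.items()})
for n in ["scene","side"]:
    c=arm.camera(n); np.savez(f"{n}0.npz",**c); cv2.imwrite(f"pics/{n}0.png",c["image"])
    print(n,c["camera_matrix"].tolist(),"pos",(-c["R"].T@c["t"]).round(3), c["R"].round(2).tolist())
a=[cv2.imread(f"pics/{n}0.png") for n in("scene","side")]
c=arm.camera("wrist"); np.savez("wrist0.npz",**c);cv2.imwrite("pics/wrist0.png",c["image"])
E
```

```text
pics
{'t': 0.0, 'qpos': [-49.788, 20.59, 0.634, -0.02, -70.136, -16.507], 'dq': [0.044, 0.093, -0.054, -0.036, 0.002, -0.13], 'joint_efforts': [-0.003, -58.332, 29.34, 6.937, -0.006, -0.0], 'tcp_pos': [0.271, -0.618, 0.303], 'ee_rot': [179.906, -0.008, -156.301], 'wrist_force': [0.526, 0.622, -0.196], 'wrist_torque': [-0.005, -0.023, -0.014], 'gripper_force': 0.0, 'gripper_width': 0.085}
scene [[493.4330157355408, 0.0, 293.09735088993455], [0.0, 493.4330157355408, 210.88631611365574], [0.0, 0.0, 1.0]] pos [-0.203  0.548  1.068] [[-0.62, -0.79, 0.01], [-0.55, 0.42, -0.72], [0.56, -0.45, -0.69]]
side [[418.09411441583944, 0.0, 275.69966122637237], [0.0, 418.09411441583944, 203.02187226510537], [0.0, 0.0, 1.0]] pos [ 0.209 -1.099  0.926] [[0.93, -0.36, 0.02], [-0.21, -0.59, -0.78], [0.29, 0.73, -0.62]]
```

View pics/scene0.png

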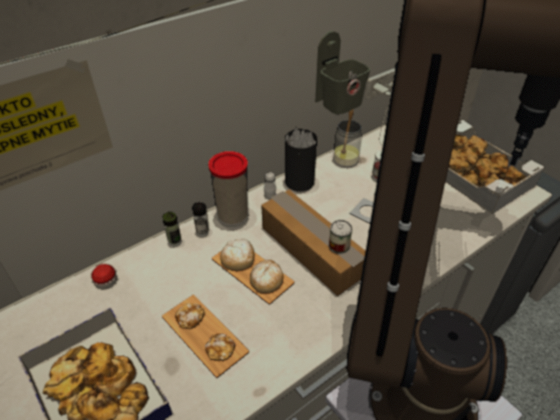

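View pics/side0.png

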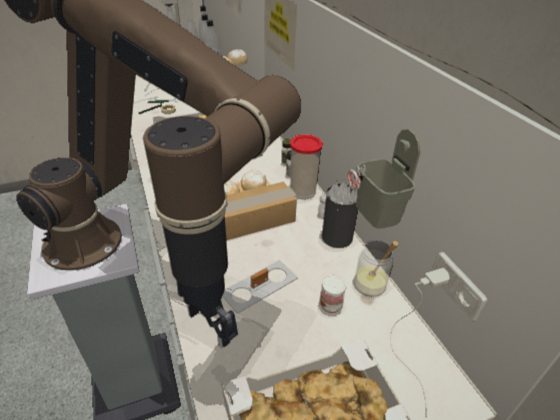

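The scene view shows the biscuit board at about (205,333), with the bun board at (253,272) next to the carton at (315,240) and the tin at (340,237). The side view shows the stencil at about (262,283), with its grip at (260,278), and the jam jar at (332,294).

```bash
cat > h.py <<'E'
import numpy as np,cv2
def load(n): return dict(np.load(n))
def ray(c,uv,z):
    """pixels cast onto the plane of height z"""
    uv=np.atleast_2d(uv).astype(float); K=c["camera_matrix"];C=-c["R"].T@c["t"]
    d=np.c_[uv,np.ones(len(uv))]@np.linalg.inv(K).T@c["R"]
    return C+d*((z-C[2])/d[:,2])[:,None]
def tri(c1,uv1,c2,uv2):
    P=[c["camera_matrix"]@np.c_[c["R"],c["t"]] for c in(c1,c2)]
    X=cv2.triangulatePoints(P[0],P[1],np.float64(uv1).reshape(2,1),np.float64(uv2).reshape(2,1)).ravel()
    return X[:3]/X[3]
def cloud(c):
    h,w=c["depth"].shape; v,u=np.mgrid[:h,:w]; d=c["depth"]
    p=np.stack([u*d,v*d,d],-1)@np.linalg.inv(c["camera_matrix"]).T
    return (p-c["t"])@c["R"]
def proj(c,X):
    p=np.atleast_2d(X)@c["R"].T+c["t"]; p=p@c["camera_matrix"].T; return p[:,:2]/p[:,2:]
E
python3 - <<'E'
from h import *
c=load("scene0.npz"); hsv=cv2.cvtColor(c["image"],cv2.COLOR_BGR2HSV)
for p in [(210,350),(235,345),(175,322),(190,316),(250,290),(362,210)]: print(p,hsv[p[1],p[0]])
P=cloud(c)
for p in [(205,333),(190,316),(220,347),(238,252),(267,276),(340,226),(300,225),(362,210)]: print(p,P[p[1],p[0]].round(3))
s=load("side0.npz");Q=cloud(s); hs=cv2.cvtColor(s["image"],cv2.COLOR_BGR2HSV)
for p in [(260,276),(280,270),(243,294),(260,195),(332,283)]: print(p,Q[p[1],p[0]].round(3),hs[p[1],p[0]])
E
```

```text
(210, 350) [ 18 162 172]
(235, 345) [ 15 152 126]
(175, 322) [ 16 153 183]
(190, 316) [ 17  55 185]
(250, 290) [ 18  65 153]
(362, 210) [ 21  38 189]
(205, 333) [0.447 0.295 0.009]
(190, 316) [0.497 0.305 0.032]
(220, 347) [0.382 0.291 0.027]
(238, 252) [0.582 0.106 0.058]
(267, 276) [0.469 0.09  0.055]
(340, 226) [ 0.415 -0.104  0.165]
(300, 225) [ 0.531 -0.068  0.097]
(362, 210) [ 0.539 -0.327 -0.001]
(260, 276) [ 0.463 -0.361  0.045] [ 14 172  89]
(280, 270) [ 0.542 -0.317 -0.006] [ 20  21 214]
(243, 294) [ 0.411 -0.366 -0.004] [ 20  23 204]
(260, 195) [ 0.562 -0.082  0.101] [ 19  43 167]
(332, 283) [ 0.616 -0.488  0.093] [ 35  14 216]
```

View pics/wrist0.png

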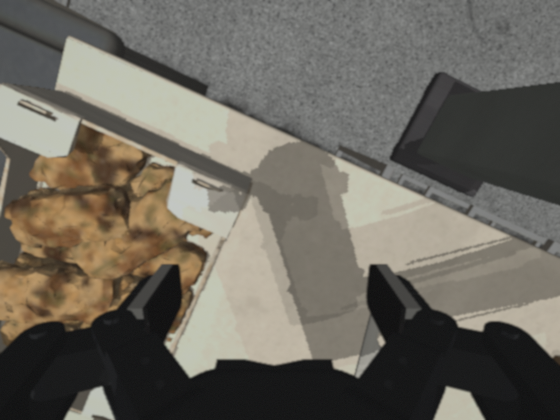

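The wrist view shows only the worktop, the tray and the two open fingers at (150,330) and (400,320). The stencil is not in view yet.

```bash
cat >> h.py <<'E'
from scipy.spatial.transform import Rotation as Rn
def tool(o): return np.array(o["tcp_pos"]),Rn.from_euler("xyz",o["ee_rot"],degrees=True).as_matrix()
def goto(o,X,yaw):
    """tool-axes shift to world TCP X, and rotvec (tool axes, deg) to pointing down at yaw"""
    p,R=tool(o); T=Rn.from_euler("xyz",[180,0,yaw],degrees=True).as_matrix()
    return (R.T@(np.array(X)-p)).round(4),Rn.from_matrix(R.T@T).as_rotvec(degrees=True).round(2)
E
python3 - <<'E'
from h import *
from station import arm
o=arm.get_obs(); w=load("wrist0.npz"); p,R=tool(o)
print("cam in tool",R.T@(-w["R"].T@w["t"]-p),"\n",(w["R"]@R).round(3),w["camera_matrix"])
# grip and stencil extents
s=load("side0.npz");Q=cloud(s);h=cv2.cvtColor(s["image"],cv2.COLOR_BGR2HSV)
m=(h[...,0]<25)&(h[...,1]>110); m[:,:235]=0;m[:255]=0;m[300:]=0;m[:,290:]=0
print(m.sum(),np.median(Q[m],0).round(3),Q[m].max(0).round(3))
v=m.nonzero();print(v[1].min(),v[1].max(),v[0].min(),v[0].max())
# board by colour from scene, cast to z=.01
c=load("scene0.npz");h=cv2.cvtColor(c["image"],cv2.COLOR_BGR2HSV)
for nm,b in dict(bis=(155,290,255,380),bun=(205,230,300,305)).items():
    m=np.zeros(h.shape[:2],np.uint8);x0,y0,x1,y1=b
    m[y0:y1,x0:x1]=cv2.inRange(h,(8,100,90),(22,255,255))[y0:y1,x0:x1]
    m=cv2.morphologyEx(m,cv2.MORPH_OPEN,np.ones((3,3)))
    n,l,st,ce=cv2.connectedComponentsWithStats(m)
    m=(l==1+st[1:,4].argmax())
    X=ray(c,np.argwhere(m)[:,::-1],.01)[:,:2]
    print(nm,cv2.minAreaRect((X*1000).astype(np.float32)))
E
```

```text
cam in tool [ 0.07348627 -0.00029771 -0.06895718] 
 [[-0.001  1.    -0.   ]
 [-0.958 -0.001 -0.285]
 [-0.285 -0.     0.958]] [[315.15683157   0.         273.83288755]
 [  0.         315.15683157 210.38858251]
 [  0.           0.           1.        ]]
179 [ 0.46  -0.361  0.043] [ 0.486 -0.348  0.926]
251 267 269 287
bis ((448.25164794921875, 297.7309265136719), (229.20982360839844, 98.14994049072266), 5.847413539886475)
bun ((541.9134521484375, 89.95124816894531), (229.026123046875, 100.74653625488281), 9.623175621032715)
```

Run:
```python
from h import *
from station import arm
print(goto(arm.get_obs(),[.465,-.355,.30],-160))
```

```text
(array([-0.283 ,  0.1627,  0.0033]), array([ 0.07, -0.01,  3.7 ]))
```

```bash
for i in 1 2; do python3 -m handwheel '{"delta_pos":[[-0.028,0.016,0],[-0.028,0.016,0],[-0.028,0.016,0],[-0.028,0.016,0],[-0.028,0.016,0]],"delta_rot":[[0,0,0.4],[0,0,0.4],[0,0,0.4],[0,0,0.4],[0,0,0.4]]}'; done; python3 -m handwheel '{"delta_pos":[[0,0,0],[0,0,0]],"delta_rot":[[0,0,0],[0,0,0]]}'
python3 - <<'E'
from h import *
from station import arm
c=arm.camera("wrist");np.savez("wrist1.npz",**c);cv2.imwrite("pics/wrist1.png",c["image"])
c=arm.camera("scene");np.savez("scene1.npz",**c);cv2.imwrite("pics/scene1.png",c["image"])
E
```

```text
t: 0.65
tcp_pos: [0.3697, -0.4887, 0.3037]
ee_rot: [180.0, -0.0, -158.3]
wrist_force: [0.9, 0.7, -0.3]
gripper_width: 0.0854
gripper_force: 0.0
t: 1.15
tcp_pos: [0.472, -0.3639, 0.3038]
ee_rot: [180.0, -0.0, -160.3]
wrist_force: [1.5, 0.6, -0.7]
gripper_width: 0.0856
gripper_force: 0.0
t: 1.35
tcp_pos: [0.4718, -0.3645, 0.3037]
ee_rot: [180.0, -0.0, -160.2]
wrist_force: [0.3, -0.5, 0.4]
gripper_width: 0.0855
gripper_force: 0.0
```

View pics/wrist1.png

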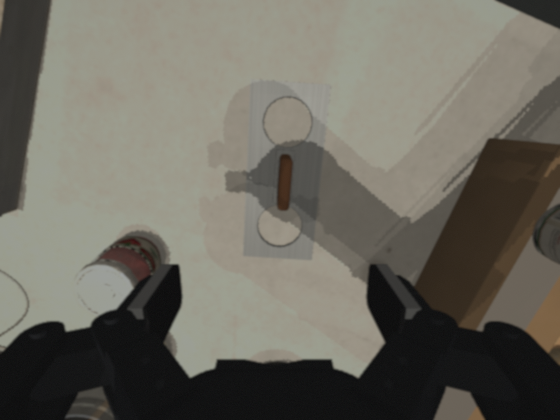

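The wrist view shows the stencil, with holes at about (288,120) and (279,227) and the brown grip from (287,155) to (284,210). The jar is to its left at (120,270) and the carton to its right.

```bash
cat >> h.py <<'E'
def grip(c,u,r=70):
    """largest brown blob near pixel u: area, minAreaRect, contour"""
    h=cv2.cvtColor(c["image"],cv2.COLOR_BGR2HSV); m=cv2.inRange(h,(0,110,20),(20,255,255))
    k=np.zeros_like(m);cv2.circle(k,(int(u[0]),int(u[1])),r,255,-1)
    cs,_=cv2.findContours(m&k,cv2.RETR_EXTERNAL,cv2.CHAIN_APPROX_NONE); b=max(cs,key=cv2.contourArea)
    return b[:,0].astype(float)
def hole(c,u,r):
    """ellipse fit to dark ring near pixel u (radius r px)"""
    g=cv2.cvtColor(c["image"],cv2.COLOR_BGR2GRAY).astype(float); g=cv2.blackhat(g,np.ones((7,7))) if 0 else cv2.morphologyEx(g,cv2.MORPH_BLACKHAT,np.ones((7,7)))
    pts=[]
    for a in np.linspace(0,2*np.pi,120,endpoint=False):
        rr=np.arange(r-7,r+7,.5); q=np.array(u)+rr[:,None]*[np.cos(a),np.sin(a)]
        v=cv2.remap(g.astype(np.float32),q[:,0].astype(np.float32),q[:,1].astype(np.float32),1).ravel()
        if v.max()>8: pts.append(q[v.argmax()])
    e=cv2.fitEllipse(np.float32(pts)); return e,len(pts)
E
python3 - <<'E'
from h import *
w=load("wrist1.npz")
b=grip(w,(285,183)); print(cv2.minAreaRect(b.astype(np.float32)))
X=ray(w,b,.053)[:,:2]*1000; print("top plane",cv2.minAreaRect(X.astype(np.float32)))
H=[hole(w,u,25) for u in((288,120),(279,227))]
print(H)
C=[ray(w,h[0][0],.005)[0] for h in H]; d=C[0]-C[1]
print(C,"dist",np.linalg.norm(d),"yaw",np.degrees(np.arctan2(d[1],d[0])),"mid",(C[0]+C[1])/2)
P=cloud(w);m=np.zeros((420,560),np.uint8);cv2.drawContours(m,[b.astype(int)],-1,1,-1)
print("depth grip top",np.percentile(P[m>0][:,2],[10,50,90,97]))
E
```

```text
((284.12420654296875, 182.01036071777344), (10.878957748413086, 54.145652770996094), 4.763641834259033)
top plane ((460.6646423339844, -357.5257873535156), (56.71439743041992, 11.066163063049316), 15.862906455993652)
[(((287.2058410644531, 122.11750793457031), (48.32341766357422, 51.55833053588867), 8.2665433883667), 101), (((278.8847961425781, 225.00347900390625), (41.87320327758789, 44.26414489746094), 107.6858139038086), 77)]
[array([ 0.40326448, -0.37343763,  0.005     ]), array([ 0.5213659 , -0.34040003,  0.005     ])] dist 0.12263535240837417 yaw -164.37161029986598 mid [ 0.46231519 -0.35691883  0.005     ]
depth grip top [0.05243717 0.05377825 0.05480011 0.05534324]
```

Run:
```python
from h import *
from station import arm
print(goto(arm.get_obs(),[.462,-.357,.20],-164.2))
```

```text
(array([0.0057, 0.0109, 0.1037]), array([ 0.01, -0.02,  3.9 ]))
```

```bash
python3 -m handwheel '{"delta_pos":[[0.0015,0.003,0.025],[0.0015,0.003,0.026],[0.0015,0.003,0.026],[0.0015,0.002,0.026],[0,0,0]],"delta_rot":[[0,0,1],[0,0,1],[0,0,1],[0,0,1],[0,0,0]]}'
python3 - <<'E'
from h import *
from station import arm
c=arm.camera("wrist");np.savez("wrist2.npz",**c);cv2.imwrite("pics/wrist2.png",c["image"])
w=load("wrist1.npz"); print(proj(c,[[.462,-.357,.053],[.403,-.373,.005],[.521,-.340,.005]]))
g=proj(c,[.462,-.357,.053])[0]
b=grip(c,g,100);b1=grip(w,(284,182))
print("top plane",cv2.minAreaRect((ray(c,b,.055)[:,:2]*1000).astype(np.float32)))
# ends of grip top in both views
ends=lambda b,f:b[np.abs(b[:,1]-f(b[:,1]))<1.5].mean(0)
print("centre tri",tri(w,cv2.minAreaRect(b1.astype(np.float32))[0],c,cv2.minAreaRect(b.astype(np.float32))[0]))
for f in(np.min,np.max): print("end tri",tri(w,ends(b1,f),c,ends(b,f)))
H=[]
for u in proj(c,[[.403,-.373,.005],[.521,-.340,.005]]):
    k=np.median(np.abs(0))
    r=54/2*315/ (1000*(0.27-.005)) ; e,n=hole(c,u,r); e,n=hole(c,e[0],np.mean(e[1])/2); H.append(e[0]); print(e,n)
C=[ray(c,h,.005)[0] for h in H]; d=C[1]-C[0]
print(C,np.linalg.norm(d),np.degrees(np.arctan2(d[1],d[0])),(C[0]+C[1])/2)
for h1,h2 in zip(((287.2,122.1),(278.9,225.0)),H): print("hole tri",tri(w,h1,c,h2))
E
```

```text
t: 1.95
tcp_pos: [0.4596, -0.3564, 0.1975]
ee_rot: [179.7, -0.3, -164.4]
wrist_force: [0.5, 0.6, -0.1]
gripper_width: 0.0855
gripper_force: 0.0
[[271.95255331 227.27451493]
 [272.3374557  136.31379598]
 [272.78468274 273.01347755]]
top plane ((457.7898864746094, -357.8046875), (59.68064498901367, 10.724614143371582), 15.823206901550293)
centre tri [ 0.4634164  -0.35603993  0.03386559]
end tri [ 0.43865533 -0.36325264  0.00722859]
end tri [ 0.48668387 -0.34951139  0.05424115]
((271.8777160644531, 135.53042602539062), (67.20011138916016, 69.16441345214844), 176.3846893310547) 96
((272.9980773925781, 272.2522277832031), (53.65993118286133, 59.756858825683594), 89.79094696044922) 74
[array([ 0.40250339, -0.37352324,  0.005     ]), array([ 0.52020231, -0.34001714,  0.005     ])] 0.12237522052180756 15.890403894094966 [ 0.46135285 -0.35677019  0.005     ]
hole tri [ 0.40313981 -0.37319675 -0.00525129]
hole tri [ 0.52346175 -0.33930366 -0.00153405]
```

View pics/wrist2.png

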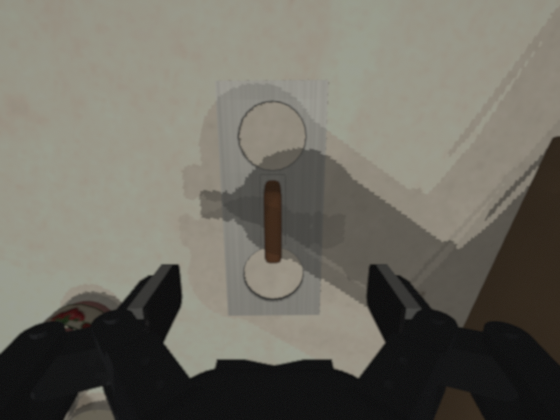

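The wrist view shows the grip at (272,222), centred between the fingers and parallel to the tool. The holes are at (272,135) and (273,272). Next I descend and grasp.

```bash
python3 -m handwheel '{"delta_pos":[[0,0,0]],"delta_rot":[[0,0,0]]}' | head -3
python3 - <<'E'
from h import *
from station import arm
print(goto(arm.get_obs(),[.4615,-.357,.087],-164.1))
E
```

```text
t: 2.1
tcp_pos: [0.4626, -0.3575, 0.2022]
ee_rot: [-179.9, 0.0, -164.3]
(array([0.001 , 0.0009, 0.1152]), array([-0.07,  0.04, -0.19]))
```

```bash
python3 -m handwheel '{"delta_pos":[[0.001,0.001,0.02],[0,0,0.025],[0,0,0.025],[0,0,0.025],[0,0,0.02]],"delta_rot":[[0,0,0],[0,0,0],[0,0,0],[0,0,0],[0,0,0]]}'; python3 -m handwheel '{"delta_pos":[[0,0,0],[0,0,0],[0,0,0],[0,0,0],[0,0,0]],"delta_rot":[[0,0,0],[0,0,0],[0,0,0],[0,0,0],[0,0,0]]}' 0 80
python3 -m handwheel '{"delta_pos":[[0,0,0],[0,0,0],[0,0,0]],"delta_rot":[[0,0,0],[0,0,0],[0,0,0]]}'
```

```text
t: 2.6
tcp_pos: [0.462, -0.3566, 0.0865]
ee_rot: [-179.9, 0.1, -164.3]
wrist_force: [-0.3, -0.1, -0.2]
gripper_width: 0.0854
gripper_force: 0.0
t: 3.1
tcp_pos: [0.4616, -0.3561, 0.0871]
ee_rot: [-179.9, 0.1, -164.3]
wrist_force: [0.2, 0.9, 28.8]
gripper_width: 0.0125
gripper_force: 38.6
t: 3.4
tcp_pos: [0.4617, -0.3562, 0.0872]
ee_rot: [-179.9, 0.1, -164.3]
wrist_force: [0.1, 1.1, 6.1]
gripper_width: 0.012
gripper_force: 78.8
```

```bash
python3 -m handwheel '{"delta_pos":[[0,0,-0.005],[0,0,-0.01],[0,0,-0.015],[0,0,-0.015],[0,0,-0.015]],"delta_rot":[[0,0,0],[0,0,0],[0,0,0],[0,0,0],[0,0,0]]}';python3 -m handwheel '{"delta_pos":[[0,0,-0.03],[0,0,-0.035],[0,0,-0.035],[0,0,-0.035],[0,0,-0.03]],"delta_rot":[[0,0,0],[0,0,0],[0,0,0],[0,0,0],[0,0,0]]}'
python3 -m handwheel '{"delta_pos":[[0,0,-0.02],[0,0,-0.01],[0,0,0],[0,0,0]],"delta_rot":[[0,0,0],[0,0,0],[0,0,0],[0,0,0]]}'
python3 - <<'E'
from h import *
from station import arm
c=arm.camera("wrist");np.savez("wrist3.npz",**c);cv2.imwrite("pics/wrist3.png",c["image"])
s=arm.camera("side");np.savez("side3.npz",**s)
v=c["image"];w=s["image"]; cv2.imwrite("pics/c3.png",cv2.resize(np.hstack([v,w]),(800,300)))
E
```

```text
t: 3.9
tcp_pos: [0.4608, -0.3558, 0.147]
ee_rot: [180.0, -0.0, -164.3]
wrist_force: [0.5, 0.5, -2.8]
gripper_width: 0.0122
gripper_force: 77.9
t: 4.4
tcp_pos: [0.4606, -0.3558, 0.3136]
ee_rot: [-180.0, 0.1, -164.3]
wrist_force: [1.3, -0.7, -2.3]
gripper_width: 0.0118
gripper_force: 77.9
t: 4.8
tcp_pos: [0.4605, -0.3555, 0.3398]
ee_rot: [179.9, -0.0, -164.3]
wrist_force: [0.3, 0.3, -2.6]
gripper_width: 0.0121
gripper_force: 78.0
```

View pics/c3.png

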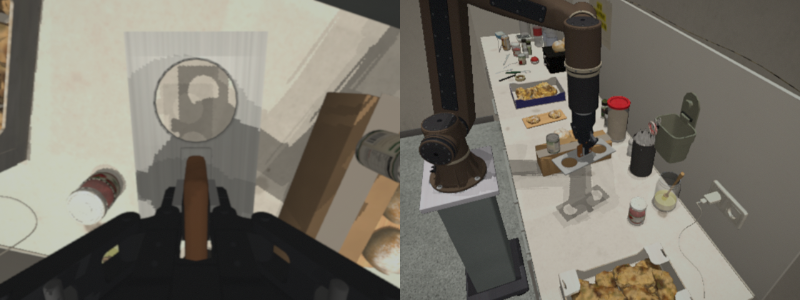

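The stencil is held, with its front hole visible at about (195,98) in the left panel. The side panel shows it level and clear of the worktop. Next I measure the plate in the tool frame and the board from two views.

```bash
cat >> h.py <<'E'
def plate(c,o):
    """held plate in tool frame: plane fit by depth, hole centre, plate edge rows"""
    p,R=tool(o); T=(cloud(c)-p)@R; h=np.median(T[60:200:2,180:360:2].reshape(-1,3),0)
    m=(T[...,2]>.06)&(T[...,2]<.105)&(c["depth"]>0)&(abs(T[...,1])<.06)&(T[...,0]>.032)&(T[...,0]<.12)
    q=T[m]; A=np.c_[q[:,:2],np.ones(len(q))]; k=np.linalg.lstsq(A,q[:,2],rcond=None)[0]
    k=np.linalg.lstsq(A[abs(A@k-q[:,2])<.004],q[abs(A@k-q[:,2])<.004,2],rcond=None)[0]
    return m,q,k
E
python3 - <<'E'
from h import *
from station import arm
o=arm.get_obs();c=load("wrist3.npz");m,q,k=plate(c,o)
print("tilt deg about: dz/dx,dz/dy",np.degrees(np.arctan(k[:2])).round(2),"top z at axis",k[2],"n",m.sum())
p,R=tool(o);cc=dict(c)
# camera in tool frame, cast to plate plane z=k2
cc["R"]=c["R"]@R; cc["t"]=c["R"]@p+c["t"]
e,n=hole(cc,(195/400*560,98*1.4),56); e,n=hole(cc,e[0],np.mean(e[1])/2); print(e,n)
zt=k[2]+k[0]*.06
X=ray(cc,e[0],zt)[0];print("hole in tool",X,"dia",np.mean(e[1])/315*0,)
b=ray(cc,cv2.ellipse2Poly(tuple(map(int,e[0])),(int(e[1][0]/2),int(e[1][1]/2)),int(e[2]),0,360,10),zt); print("dia",np.ptp(b,0))
x,y=q[:,0],q[:,1]
for x0 in(.05,.07,.09):
    s=abs(x-x0)<.003; print(x0,np.percentile(y[s],[.5,99.5]).round(4))
s=abs(y)<.035;print("front edge",np.percentile(x[s],99.8))
# board in scene view & side view
for n in("scene1.npz","side3.npz"):
    v=load(n);h=cv2.cvtColor(v["image"],cv2.COLOR_BGR2HSV)
    u=proj(v,[.448,.298,.01])[0].astype(int);print(n,u)
    mk=cv2.inRange(h,(8,100,90),(22,255,255));kk=np.zeros_like(mk)
    poly=proj(v,[[.31,.225,.01],[.59,.225,.01],[.59,.37,.01],[.31,.37,.01]]).astype(np.int32);cv2.fillPoly(kk,[poly],255)
    mk&=kk
    cs,_=cv2.findContours(cv2.morphologyEx(mk,cv2.MORPH_OPEN,np.ones((2,2))),0,cv2.CHAIN_APPROX_NONE);b=max(cs,key=cv2.contourArea)[:,0]
    print(cv2.minAreaRect((ray(v,b,.01)[:,:2]*1000).astype(np.float32)))
    g=np.float32(b);im=cv2.moments(g); print("hull centroid",[f/cv2.moments(cv2.convexHull(g))["m00"] for f in(cv2.moments(cv2.convexHull(g))["m10"],cv2.moments(cv2.convexHull(g))["m01"])])
    P=cloud(v);inn=(kk>0)&(P[...,2]>.02)&(P[...,2]<.06)
    Q=P[inn]; 
    for sgn in(-1,1):
        z=Q[(Q[:,0]-.448)*sgn>0]; 
        if len(z): print("biscuit",len(z),((z.min(0)+z.max(0))/2).round(4),np.percentile(z[:,2],[50,95]).round(4))
E
```

```text
tilt deg about: dz/dx,dz/dy [-0.13 -0.04] top z at axis 0.08282448626135187 n 19983
((273.6938781738281, 140.4921875), (114.7012710571289, 116.9786148071289), 0.39845022559165955) 120
hole in tool [ 0.06243221 -0.00050364  0.08269266] dia 0.0
dia [0.05377008 0.05386568 0.        ]
0.05 [-0.0446  0.0432]
0.07 [-0.0444  0.0431]
0.09 [-0.0442  0.043 ]
front edge 0.10366404039600861
scene1.npz [203 333]
((444.31280517578125, 297.21923828125), (228.5736083984375, 98.0171127319336), 5.8430986404418945)
hull centroid [206.1637598394814, 336.4296959407316]
biscuit 553 [0.3886 0.2881 0.0282] [0.0266 0.0318]
biscuit 495 [0.5088 0.2996 0.0288] [0.0278 0.0341]
side3.npz [201 164]
((451.3542175292969, 281.18072509765625), (223.3070526123047, 104.6936264038086), 5.133786201477051)
hull centroid [202.12015744769008, 166.88357157654855]
biscuit 132 [0.3861 0.2834 0.0265] [0.0258 0.0312]
biscuit 128 [0.5088 0.2935 0.0277] [0.0267 0.0329]
```

```bash
python3 -m handwheel '{"delta_pos":[[0,0,0],[0,0,0],[0,0,0],[-0.001,0.012,0],[-0.002,0.02,0]],"delta_rot":[[0,0,3.3],[0,0,3.3],[0,0,3.3],[0,0,0],[0,0,0]]}';for i in 1 2 3; do python3 -m handwheel '{"delta_pos":[[-0.002,0.027,0],[-0.002,0.027,0],[-0.002,0.027,0],[-0.002,0.027,0],[-0.002,0.027,0]],"delta_rot":[[0,0,0],[0,0,0],[0,0,0],[0,0,0],[0,0,0]]}'; done
python3 -m handwheel '{"delta_pos":[[-0.002,0.02,0],[-0.001,0.01,0],[0,0,0],[0,0,0],[0,0,0]],"delta_rot":[[0,0,0],[0,0,0],[0,0,0],[0,0,0],[0,0,0]]}'
python3 - <<'E'
from h import *
from station import arm
c=arm.camera("wrist");np.savez("wrist4.npz",**c);cv2.imwrite("pics/wrist4.png",c["image"])
print(proj(c,[[.446,.297,.01],[.385,.291,.035],[.508,.303,.035]]))
E
```

```text
t: 5.4
tcp_pos: [0.4604, -0.3235, 0.3394]
ee_rot: [179.9, -0.1, -174.2]
wrist_force: [0.4, 0.1, -1.9]
gripper_width: 0.012
gripper_force: 78.1
t: 5.9
tcp_pos: [0.4564, -0.1869, 0.3401]
ee_rot: [180.0, -0.1, -174.1]
wrist_force: [-0.2, 0.2, -2.5]
gripper_width: 0.0118
gripper_force: 78.1
t: 6.4
tcp_pos: [0.4525, -0.0517, 0.3402]
ee_rot: [180.0, -0.1, -174.1]
wrist_force: [0.2, -0.3, -1.7]
gripper_width: 0.0121
gripper_force: 78.1
t: 6.9
tcp_pos: [0.4487, 0.0835, 0.3403]
ee_rot: [-180.0, -0.1, -174.1]
wrist_force: [-0.1, 0.8, -2.2]
gripper_width: 0.012
gripper_force: 78.1
t: 7.4
tcp_pos: [0.4494, 0.1117, 0.3408]
ee_rot: [-180.0, -0.0, -174.2]
wrist_force: [0.2, 0.0, -3.1]
gripper_width: 0.0124
gripper_force: 78.2
[[416.85838843 187.83803456]
 [433.10787616 140.96233716]
 [418.89490558 239.8518054 ]]
```

View pics/wrist4.png

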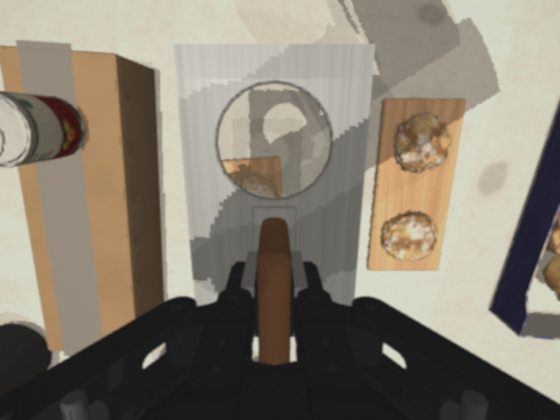

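The wrist view shows the whole biscuit board, with corners near (384,98), (465,99), (438,270) and (368,268) and biscuits at (422,142) and (409,238). The tin and carton are already passed, at the left.

```bash
python3 -m handwheel '{"delta_pos":[[0,-0.02,0],[0,-0.02,0],[0,0,0],[0,0,0]],"delta_rot":[[0,0,0],[0,0,0],[0,0,0],[0,0,0]]}' | head -2
cat >> h.py <<'E'
def board(c):
    h=cv2.cvtColor(c["image"],cv2.COLOR_BGR2HSV);mk=cv2.inRange(h,(8,90,60),(24,255,255));kk=np.zeros_like(mk)
    cv2.fillPoly(kk,[proj(c,[[.31,.232,.01],[.59,.232,.01],[.59,.37,.01],[.31,.37,.01]]).astype(np.int32)],255); mk&=kk
    b=max(cv2.findContours(cv2.morphologyEx(mk,cv2.MORPH_OPEN,np.ones((3,3))),0,2)[0],key=cv2.contourArea)
    q=cv2.approxPolyDP(cv2.convexHull(b),12,True)[:,0].astype(float)
    return cv2.convexHull(b)[:,0].astype(float),q
E
python3 - <<'E'
from h import *
from station import arm
c5=arm.camera("wrist");np.savez("wrist5.npz",**c5);c4=load("wrist4.npz")
QQ=[]
for c in(c4,c5):
    b,q=board(c); 
    print(cv2.minAreaRect((ray(c,b,.01)[:,:2]*1000).astype(np.float32)),q.tolist())
    X=ray(c,q,.01); QQ.append(q)
    if len(q)==4: print("corner mean",X.mean(0))
    P=cloud(c);kk=np.zeros((420,560),np.uint8);cv2.fillPoly(kk,[b.astype(np.int32)],1)
    for s in(-1,1):
        m=(kk>0)&(P[...,2]>.02)&((P[...,0]-.446)*s>0);z=P[m];print("biscuit",z.min(0)/2+z.max(0)/2,np.percentile(z[:,2],[50,95,99]).round(4))
    m=(kk>0)&(P[...,2]<.018);print("board top z",np.median(P[m][:,2]))
if len(QQ[0])==len(QQ[1])==4:
    for a in QQ[0]:
        d=proj(c5,ray(c4,a,.01))[0]; e=QQ[1][np.linalg.norm(QQ[1]-d,axis=1).argmin()]
        print("corner tri",tri(c4,a,c5,e).round(4))
E
```

```text
t: 7.85
tcp_pos: [0.4536, 0.0718, 0.341]
((450.3101501464844, 291.5348815917969), (225.08090209960938, 98.34507751464844), 5.581851005554199) [[464.0, 100.0], [437.0, 268.0], [369.0, 269.0], [383.0, 101.0]]
corner mean [0.45069644 0.29224478 0.01      ]
biscuit [0.38971893 0.21144912 0.21492368] [0.0266 0.0311 0.4098]
biscuit [0.50970804 0.2969232  0.02757017] [0.0279 0.0327 0.0337]
board top z 0.009178436626320705
((450.45654296875, 291.11492919921875), (223.58485412597656, 98.86231231689453), 5.601848602294922) [[497.0, 99.0], [465.0, 268.0], [397.0, 268.0], [416.0, 100.0]]
corner mean [0.45069899 0.29160697 0.01      ]
biscuit [0.38984993 0.19148128 0.21501678] [0.0267 0.0311 0.41  ]
biscuit [0.51013852 0.29661396 0.02729999] [0.0279 0.0325 0.0338]
board top z 0.00919487454925822
corner tri [0.3343 0.3304 0.0068]
corner tri [5.606e-01 3.574e-01 3.000e-04]
corner tri [5.711e-01 2.605e-01 1.000e-04]
corner tri [0.3451 0.2331 0.0071]
```

Run:
```python
from h import *
from station import arm
print(goto(arm.get_obs(),[.4505,.293,.21],-174.3))
```

```text
(array([-0.0189,  0.22  ,  0.131 ]), array([0.01, 0.01, 0.04]))
```

```bash
python3 -m handwheel '{"delta_pos":[[-0.001,0.015,0],[-0.002,0.025,0],[-0.002,0.025,0],[-0.002,0.025,0],[-0.002,0.025,0]],"delta_rot":[[0,0,0],[0,0,0],[0,0,0],[0,0,0],[0,0,0]]}' | head -2
python3 -m handwheel '{"delta_pos":[[-0.003,0.025,0.01],[-0.003,0.025,0.02],[-0.002,0.025,0.025],[-0.002,0.02,0.025],[0,0.01,0.025]],"delta_rot":[[0,0,0],[0,0,0],[0,0,0],[0,0,0],[0,0,0]]}' | head -2
python3 -m handwheel '{"delta_pos":[[0,0,0.02],[0,0,0.006],[0,0,0],[0,0,0],[0,0,0]],"delta_rot":[[0,0,0],[0,0,0],[0,0,0],[0,0,0],[0,0,0]]}'
python3 - <<'E'
from h import *
from station import arm
for n in("scene","wrist"):
    c=arm.camera(n);np.savez(n+"6.npz",**c);cv2.imwrite(f"pics/{n}6.png",c["image"])
u=proj(load("scene6.npz"),[.45,.293,.07])[0].astype(int);v=load("scene6.npz")["image"][max(u[1]-75,0):u[1]+75,max(u[0]-100,0):u[0]+100]
print(u);a=cv2.resize(v,(400,300),interpolation=2);cv2.imwrite("pics/c6.png",np.hstack([a,cv2.resize(c["image"],(400,300))]))
E
```

```text
t: 8.4
tcp_pos: [0.4507, 0.1893, 0.341]
t: 8.9
tcp_pos: [0.4502, 0.2955, 0.2349]
t: 9.4
tcp_pos: [0.4508, 0.2937, 0.2113]
ee_rot: [179.9, 0.1, -174.2]
wrist_force: [-0.0, -0.2, -1.6]
gripper_width: 0.0122
gripper_force: 78.5
[202 317]
```

View pics/c6.png

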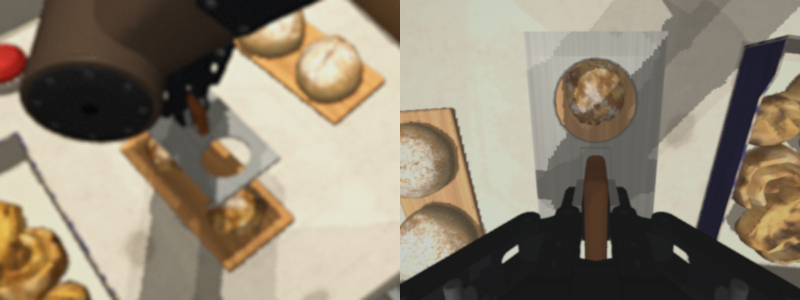

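The left (scene) crop shows the stencil above the biscuit board, aligned along it. The right (wrist) panel shows the near biscuit inside the front hole at (595,95). I will measure the remaining offset.

Run:
```python
from h import *
from scipy.optimize import least_squares
from station import arm
o=arm.get_obs();p,R=tool(o);c=load("wrist6.npz");P=cloud(c)
m,q,k=plate(c,o);print("plate tilt",np.degrees(np.arctan(k[:2])).round(2),k[2], "underside z",p[2]-k[2]-.005)
cc=dict(c);cc["R"]=c["R"]@R;cc["t"]=c["R"]@p+c["t"]
e,n=hole(c,(274,140),56);e,n=hole(c,e[0],np.mean(e[1])/2);X=ray(cc,e[0],k[2]+k[0]*.062)[0];H=p+R@X
print("hole",e,n,"tool",X.round(4),"world",H.round(4))
# biscuit seen through hole and in earlier unobstructed wrist views: outline on the z>~.02 body
def circ(X):
    f=least_squares(lambda a:np.hypot(X[:,0]-a[0],X[:,1]-a[1])-a[2],[*X.mean(0)[:2],.036],loss="soft_l1",f_scale=.001);return f.x.round(4)
for n in("wrist4","wrist5","wrist6","scene0","scene1","scene6"):
    c=load(n+".npz");P=cloud(c)
    for b in((.389,.288),(.511,.300)):
        m=((P[...,2]>.017)&(P[...,2]<.04)&(np.hypot(P[...,0]-b[0],P[...,1]-b[1])<.05)).astype(np.uint8)
        if m.sum()<150: continue
        m=cv2.morphologyEx(m,cv2.MORPH_OPEN,np.ones((3,3),np.uint8))
        ct=max(cv2.findContours(m,0,1)[0],key=cv2.contourArea)[:,0]
        hull=cv2.convexHull(ct)[:,0]; Y=P[ct[:,1],ct[:,0]]
        print(n,"circle",circ(Y),"maxz",np.percentile(P[m>0][:,2],[95,99]).round(3),m.sum())
```

```text
plate tilt [-0.21 -0.05] 0.08318750911454702 underside z 0.12282961129467046
hole ((273.6920166015625, 141.83322143554688), (112.66532897949219, 113.99769592285156), 101.73661804199219) 112 tool [ 0.0617 -0.0006  0.083 ] world [0.3894 0.2868 0.128 ]
wrist4 circle [0.3893 0.2854 0.0337] maxz [0.031 0.032] 2586
wrist4 circle [0.5106 0.2972 0.0338] maxz [0.033 0.034] 2068
wrist5 circle [0.3895 0.2849 0.0336] maxz [0.031 0.032] 2598
wrist5 circle [0.5104 0.2967 0.0335] maxz [0.033 0.034] 2075
wrist6 circle [0.3891 0.2861 0.0339] maxz [0.031 0.032] 5932
scene0 circle [0.3888 0.2877 0.0328] maxz [0.032 0.034] 583
scene0 circle [0.5097 0.301  0.0331] maxz [0.034 0.035] 529
scene1 circle [0.3884 0.2874 0.0324] maxz [0.032 0.034] 573
scene1 circle [0.5099 0.3009 0.0326] maxz [0.034 0.036] 507
scene6 circle [0.3841 0.2878 0.0301] maxz [0.031 0.033] 485
```

```bash
python3 -m handwheel '{"delta_pos":[[0.0005,-0.0007,0.015],[0,0,0.02],[0,0,0.017],[0,0,0.01],[0,0,0.007]],"delta_rot":[[0,0,0],[0,0,0],[0,0,0],[0,0,0],[0,0,0]]}' | head -2
python3 -m handwheel '{"delta_pos":[[0,0,0.004],[0,0,0],[0,0,0],[0,0,0],[0,0,0]],"delta_rot":[[0,0,0],[0,0,0],[0,0,0],[0,0,0],[0,0,0]]}'
python3 - <<'E'
from h import *
from station import arm
o=arm.get_obs();p,R=tool(o);print(o["ee_rot"],p)
for n in("scene","side","wrist"):
    c=arm.camera(n);np.savez(n+"7.npz",**c)
m,q,k=plate(c,o);print("tilt",np.degrees(np.arctan(k[:2])).round(2),"underside z",p[2]-k[2]-.005)
s=load("scene7.npz");u=proj(s,[.45,.293,.05])[0].astype(int);v=s["image"][u[1]-75:u[1]+75,u[0]-100:u[0]+100]
cv2.imwrite("pics/c7.png",np.hstack([cv2.resize(v,(400,300),interpolation=2),cv2.resize(c["image"],(400,300))]))
cc=dict(c);cc["R"]=c["R"]@R;cc["t"]=c["R"]@p+c["t"]
e,n=hole(c,(274,140),56);X=ray(cc,e[0],k[2])[0];print("hole world",(p+R@X).round(4))
E
```

```text
t: 10.0
tcp_pos: [0.45, 0.2926, 0.1407]
t: 10.5
tcp_pos: [0.45, 0.2928, 0.1374]
ee_rot: [180.0, 0.0, -174.2]
wrist_force: [-0.3, 0.2, -2.0]
gripper_width: 0.012
gripper_force: 78.5
[ 1.79963227e+02  3.75487411e-02 -1.74185794e+02] [0.44999741 0.29281865 0.13740023]
tilt [-0.19 -0.03] underside z 0.048921648012777576
hole world [0.3875 0.2861 0.0539]
```

View pics/c7.png

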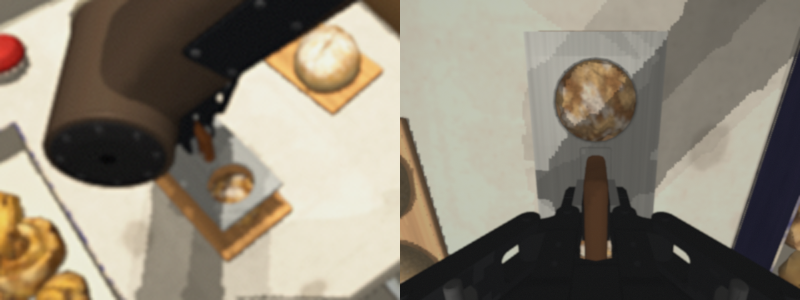

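The biscuit fills the front opening in both panels, at (230,185) and (595,98). The stencil is level, with its underside about 14 mm above the biscuit tops. I'll trim it by 1 mm along the board and hand in.

```bash
python3 -m handwheel '{"delta_pos":[[-0.001,0,0],[0,0,0],[0,0,0],[0,0,0],[0,0,0]],"delta_rot":[[0,0,0],[0,0,0],[0,0,0],[0,0,0],[0,0,0]]}'
python3 -c "
from station import arm
print(arm.hand_in())"
```

```text
t: 11.15
tcp_pos: [0.4508, 0.2927, 0.1369]
ee_rot: [-180.0, -0.0, -174.2]
wrist_force: [-0.3, 0.3, -2.0]
gripper_width: 0.0118
gripper_force: 78.5
the job is handed in; nothing more can be done
None
```

Handed in at about 11 s, still gripping the stencil level about 14 mm above the biscuits and in line with their board; I measured the front opening to within about 1–2 mm of its biscuit, but the rear one was hidden behind the gripper, so its centring rests on the measured plate and board positions.

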